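# Check the squeeze lever of a batter dispenser

### The arm

A 7-joint arm with a two-finger parallel gripper is mounted at the origin on a cart in front of the work surface, level with it; the furniture and walls round the work are solid. World frame = base frame: x ahead of the robot, y to its left, z up, the work surface at z = 0. Lengths are in m, angles in rad, forces in N, time in s.
With the tool pointing down it reaches from about 0.4 to 0.85 m from the base axis. Payload 4.4 kg.
Tool frame: the origin (TCP) lies midway between the tips of the shut fingers; the grasp point (between the pads) lies 19 mm behind it; z points along the fingers, y is the line along which they close (so a half turn about z gives the same grasp; the last joint's range is limited). The gripper opens to 94 mm and grips with 3 to 60 N. Pads are 16 mm wide; open, the fingers measure 119 mm over their backs; the gripper's body (75 mm by 177 mm) begins 78 mm behind the grasp point.
Start: joints at [1.273, 0.628, 0.038, 1.517, -0.027, 0.996, -0.02], TCP at [0.149, -0.633, 0.205] pointing down, gripper open.
Joint ranges: [-3.06, 3.06], [-0.37, 2.12], [-1.25, 1.32], [0.18, 2.47], [-1.1, 4.24], [0.23, 1.98], [-2.94, 2.94]. Speed limits (rad/s): [2.57, 2.57, 3.14, 3.14, 3.14, 3.14, 3.14].

### API

Orientations are given as a rotation vector (axis times angle).
In Python, from cell import r gives the robot as it stands. The module is installed in compiled form; this text tells all that it offers.
- The arm moves only by the shell command python3 -m creep 'ROWS' [FORCE]. ROWS is JSON, one flat list of numbers, 7 for each row, row after row: the turn, a rotation vector about the tool's x, y, z in degrees, then the shift along the tool's x, y, z in mm, then the closure, from 0 (fully open) to 1 (shut). In form: [rx, ry, rz, tx, ty, tz, hand, rx, ry, rz, tx, ty, tz, hand, ...]. A call has 1 to 12 rows; each row is the pose to reach, as a shift and turn from the pose commanded when the call began, along the tool's axes at that moment; what a row does not reach only later rows make up. A row lasts 1/12 s, in which the tool goes at most 41.7 mm and 7.16 degrees, less where a joint would pass 70% of its speed; a pose out of reach is approached as far as the arm can. A call with a gripper value outside its range is refused whole. The fingers move at their own pace and stop on an object; FORCE is the grip in N (left out, the last holds). Time passes only in rows, so rows that repeat a pose let the fingers close. It gives the time, the measured TCP pose, the force, the opening and the grip force at its end, in the units of the state.
- r.read_state(): the state, without advancing time (a new reading comes with each control period).
- r.camera(name): name is "side" or "top" or "wrist"; returns a dict with "image" (384x512x3 uint8, red, green, blue), "z_map" (384x512 float32, m along the optical axis (not along the pixel's ray), 0 where there is no reading), "K" (3x3 intrinsics, pixels), "k1" (the pictures are not rectified: a ray, as slopes to the right and down, at radius r is drawn at 1 + k1 r^2 times it, then the intrinsics apply), "view" (4x4, takes a point from world to camera coordinates); the wrist camera has in their place "tool_from_camera" (4x4, takes a point from camera to tool coordinates, whose origin is the TCP and whose axes are the flange's). Camera axes: x right, y down, z forward; pixel columns grow to the right and rows downward; lengths in m; the calibration is good to about 2 mm. A picture is of the moment at which its call begins: read the wrist's pose just before it.
- r.close_job(): hands the job in; it is judged then, once.
Trained networks look in a picture, given as the dict that the camera call returned (one of the last four; its "shot" number tells which), for a name from the list of things; names that differ only in an ending like _2 or _b are one class to them, and where a whole thing is asked for, a point or a joint stands for the part that bears it (a point fixed in the world has none). Each returns a list of dicts, best first, with "p" (0 to 1); they miss things now and then, are a little off and sometimes report something else, mostly with a low value. They report only what shows in the picture. A call takes as long as a camera call.
- r.cut_out(query, picture): "mask" (384x512 bool, what is visible of it).
- r.place_of(query, picture): "point" ([x, y, z] in m, in world coordinates, good to about 4 mm: a listed point, or the origin of a listed thing).
The state is a dict: "time": time; "q": joint angles; "dq": joint speeds; "joint_torque": joint torques, N m; "tcp_pos": TCP position; "tool_rot": TCP orientation; "contact_force": force on the tool from outside, world axes, zero at the start; "wrist_torque": the same for the moment, N m; "gripper_width": opening from 0.0 (shut) to 1.0 (fully open); "grip_force": force on a finger pad.
Only numpy, scipy, OpenCV 4.12 (cv2) and the standard library are available. Lean on these libraries where they do the work, as an engineer would, in place of code of your own. Each camera call takes 0.05 s, during which the arm holds its last target. There are 200 camera calls.

### The job

The empty batter dispenser has just been put back together after washing, and its squeeze lever must stop short of the fixed grip bar: with the backs of the fingers, push the lever from its outer side in towards the bar until it stops, let it spring fully back out without touching it, then push it in to its stop again and finish while still holding it there, so that the gap can be looked at. Push without forcing it; do not grip the lever, do not reach in between lever and bar, and leave the jars and the shaker where they stand.

Things in the scene. Friction and masses are not known exactly. Their poses are not given: they have to be found in the camera images.
- dispenser: Steel batter dispenser, fixed: round foot 124 mm across, open funnel 100 mm across, rim 152 mm high. Origin on the worktop under the funnel's axis. A grip bar sticks out level along its -x; the lever is beside it on the +y side, both 122 mm high, carried by a yoke (x -96 to -40, y -11 to +47 mm, 105 to 140 mm high). Under bar and lever it is free down to the worktop.
- grip_bar: Fixed round black grip bar, 20 mm thick, ending in a ball 24 mm across at 198 mm from the funnel's axis. Origin on the bar's axis, 150 mm from the funnel's axis, 122 mm high; axes as the dispenser's. Must not be touched.
- squeeze_lever (a joint): Angle of the sprung lever about its upright pin (dispenser x -66, y +34 mm): 0 = sprung fully out, splayed 0.36 rad from the bar; grows as it is pushed to the bar, counter-clockwise from above. Hard stop at 0.36, parallel to the bar with 18 mm still clear. Springs back by itself; 90 mm from the pin it takes 1.2 N to start, about 5 N at the stop.
- lever_blade: Steel blade of the squeeze lever, an upright flat strip 24 mm high and 6 mm thick, reaching from 20 to 134 mm from the pin; rounded free end. Origin on its outer face (away from the bar), mid-height, 90 mm from the pin: the place to push. Moves with the lever; its -y axis points inward to the bar, square to the blade, its -x axis along the blade to the free end, z up.
- lever_lining: Black 3 mm lining on the inner side of the blade, facing the bar, 98 mm long, 24 mm high. Origin on the joint between blade and lining, in line with the blade's push point. Must not be touched.
- honey_jar: Glass honey jar with a metal lid, 71 mm across, 110 mm high, loose, some 24 cm from the funnel on the lever's side. Origin at the centre of its underside. To be left alone.
- spice_jar: Spice jar with a dark lid, 41 mm across, 105 mm high, loose, on the far side of the grip bar from the lever. Origin at the centre of its underside. To be left alone.
- salt_shaker: Salt shaker, 44 mm across, 90 mm high, loose, on the far side of the grip bar from the lever, nearer the funnel. Origin at the centre of its underside. To be left alone.

How it is judged:
On the way, in this order (a step that is already met when the one before it is completed fails the run):
1. the fingers push the lever in to its stop (value of joint squeeze_lever above 0.335 rad and contact force between the fingers and lever_blade above 1.5 N), for 0.2 s.
2. the lever is let go and springs fully back out (value of joint squeeze_lever below 0.03 rad and contact force between each of the arm, the fingers and lever_blade below 0.2 N), for 0.2 s.
At the end, for the whole second after the job is handed in: After one full push and release, the lever is again within 0.025 rad of its stop, held there by the fingers with between 1.5 and 30 N, and the jars and the shaker stand within 20 mm of where they were (all of step 1 and contact force between the fingers and lever_blade below 30 N and distance of each of honey_jar, spice_jar, salt_shaker from where it was at the start of the episode below 0.02 m); the arm keeps its last pose, push and grip.
It fails at once if the lever is forced (over 40 N) (contact force between any of the fingers, the arm and lever_blade above 40 N).
It fails at once if the lever is gripped, or a finger reaches in between lever and bar (inner side of the lever or the bar is touched) (contact force between the fingers and lever_lining above 0.5 N or contact force between any of the fingers, the arm and grip_bar above 0.5 N).
It fails at once if a jar or the shaker is shoved, tipped or lifted (distance of any of honey_jar, spice_jar, salt_shaker from where it was at the start of the episode above 0.02 m).
It also fails if it takes over 35 s, if anything falls off the work surface, if the arm or the gripper's body presses on something with over 40 N, if the wrist force passes 120 N, or if a joint passes its speed limit or range.

## Working session

There is one attempt and no reset: what is moved stays moved. The work goes in short steps, Python scripts to look and compute and a shell command to move; the robot and the scene stay as the last step left them, time stands still between calls to the robot, and variables do not carry over. Pictures are saved under pics/ and viewed, at most 10 in all, crops included, and the job is handed in when it is done.

```bash
mkdir -p pics
python3 - <<'E'
from cell import r
import cv2,numpy as np
s=r.read_state();print(s['time'],s['tcp_pos'],s['tool_rot'],s['gripper_width'],s['contact_force'])
for n in ("top","side"):
    c=r.camera(n);cv2.imwrite(f'pics/{n}0.png',c['image'][:,:,::-1])
    for q in ("dispenser","grip_bar","lever_blade","lever_lining","honey_jar","spice_jar","salt_shaker"):
        print(n,q,[(np.round(d['point'],3),round(d['p'],2)) for d in r.place_of(q,c)[:2]])
E
```

```text
0.0 [ 0.14917665 -0.63197991  0.20457765] [-3.11869839e+00 -3.63094556e-01  4.06328922e-04] 1.0014397587531636 [ 0.37986428 -0.09620133 -0.66869566]
top dispenser [(array([ 0.644, -0.091, -0.   ]), 0.9)]
top grip_bar [(array([ 0.506, -0.142,  0.114]), 0.67)]
top lever_blade [(array([ 0.484, -0.076,  0.121]), 0.52)]
top lever_lining [(array([ 0.482, -0.08 ,  0.121]), 0.51)]
top honey_jar [(array([0.488, 0.116, 0.001]), 0.86)]
top spice_jar [(array([ 0.522, -0.254,  0.   ]), 0.62)]
top salt_shaker [(array([ 0.484, -0.072,  0.12 ]), 0.65), (array([ 0.623, -0.275, -0.001]), 0.6)]
side dispenser [(array([ 0.647, -0.095, -0.005]), 0.83)]
side grip_bar [(array([ 0.503, -0.141,  0.119]), 0.77)]
side lever_blade [(array([ 0.484, -0.074,  0.125]), 0.66)]
side lever_lining [(array([ 0.482, -0.081,  0.122]), 0.93)]
side honey_jar [(array([ 0.49 ,  0.117, -0.004]), 0.84), (array([ 0.483, -0.072,  0.124]), 0.73)]
side spice_jar [(array([ 0.522, -0.253,  0.   ]), 0.76)]
side salt_shaker [(array([ 0.623, -0.274, -0.003]), 0.81), (array([ 0.479, -0.081,  0.122]), 0.25)]
```

View pics/top0.png

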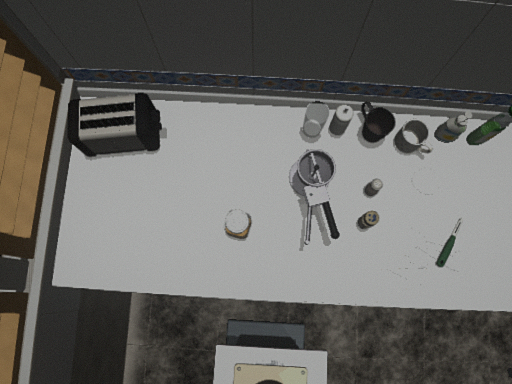

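View pics/side0.png

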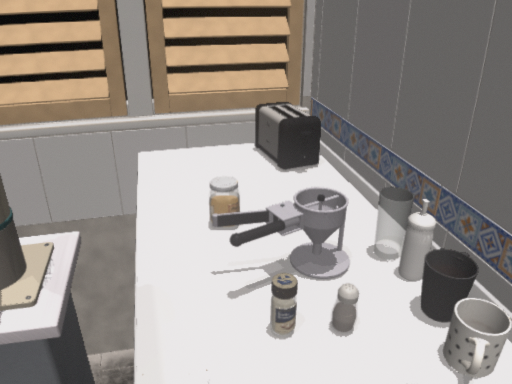

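The top view shows the funnel at about (316,167), with the black bar running to (335,235). The splayed lever ends at about (308,243), beside it on the honey-jar side; the jar is at (237,222). The network positions agree with this: bar yaw is about 19° and the push point is about (0.484, -0.075, 0.122). The space outside the lever is free, so I'll move there with the fingers shut, staying high.

```bash
python3 -m creep '[0,0,0,8,-28,0,1, 0,0,0,16,-56,0,1, 0,0,0,24,-84,0,1, 0,0,0,32,-112,0,1, 0,0,0,40,-140,0,1, 0,0,0,48,-168,0,1, 0,0,0,56,-196,0,1, 0,0,0,64,-224,0,1, 0,0,0,72,-252,0,1, 0,0,0,80,-280,0,1, 0,0,0,88,-308,0,1, 0,0,0,96,-336,0,1]' 20
python3 -m creep '[0,0,-2,7,-28,0,1, 0,0,-4,15,-56,0,1, 0,0,-6,22,-84,0,1, 0,0,-8,30,-112,0,1, 0,0,-10,37,-140,0,1, 0,0,-12,45,-168,0,1, 0,0,-14,52,-196,0,1, 0,0,-16,60,-224,0,1, 0,0,-18,67,-252,0,1, 0,0,-20,75,-280,0,1, 0,0,-22,82,-308,0,1, 0,0,-23,89,-336,0,1]'
```

```text
time: 1.8
tcp_pos: [0.1656, -0.2824, 0.2057]
tool_rot: [3.12, 0.363, 0.001]
contact_force: [0.5, -0.7, 0.3]
gripper_width: 0.187
grip_force: 0.0
time: 2.8
tcp_pos: [0.201, -0.0144, 0.2415]
tool_rot: [-2.982, -0.969, 0.01]
contact_force: [0.1, -1.0, 0.6]
gripper_width: 0.005
grip_force: 0.0
```

I had the sign of the tool yaw wrong, so the arm stopped short, in clear space. I'll correct the position and yaw now.

```bash
python3 -m creep '[0,0,2,19,14,3,1, 0,0,4,38,28,6,1, 0,0,6,56,43,9,1, 0,0,8,75,57,12,1, 0,0,10,94,71,15,1, 0,0,12,112,85,18,1, 0,0,14,131,100,21,1, 0,0,16,150,114,24,1, 0,0,18,169,128,27,1, 0,0,20,188,142,30,1, 0,0,22,206,157,33,1, 0,0,22,225,171,36,1]'
python3 -c "
from cell import r
from scipy.spatial.transform import Rotation as R
s=r.read_state();print(R.from_rotvec(s['tool_rot']).as_matrix().round(3),s['tcp_pos'],s['contact_force'])"
```

```text
time: 3.8
tcp_pos: [0.283, -0.0119, 0.3107]
tool_rot: [3.113, 0.388, 0.035]
contact_force: [0.1, -0.0, -0.0]
gripper_width: 0.003
grip_force: 0.0
[[ 0.969  0.245  0.023]
 [ 0.245 -0.969 -0.002]
 [ 0.022  0.007 -1.   ]] [ 0.28296737 -0.01188733  0.31066576] [ 0.12655617 -0.01149338 -0.04179949]
```

```bash
python3 -m creep '[0,0,0,20,6,3,1, 0,0,0,40,12,8,1, 0,0,0,60,19,16,1, 0,0,0,80,25,26,1, 0,0,0,100,32,36,1, 0,0,0,120,38,48,1, 0,0,0,140,45,60,1, 0,0,0,160,51,72,1, 0,0,0,180,57,85,1, 0,0,0,192,62,95,1, 0,0,0,192,62,95,1, 0,0,0,192,62,95,1]'
python3 -c "
from cell import r
import cv2
from scipy.spatial.transform import Rotation as R
s=r.read_state();print(R.from_rotvec(s['tool_rot']).as_matrix().round(3),s['tcp_pos'],s['contact_force'])
c=r.camera('side');cv2.imwrite('pics/side1.png',c['image'][:,:,::-1])"
```

```text
time: 4.8
tcp_pos: [0.3088, -0.0154, 0.3313]
tool_rot: [3.107, 0.388, 0.088]
contact_force: [-0.2, -0.3, -0.3]
gripper_width: 0.003
grip_force: 0.0
[[ 0.968  0.245  0.057]
 [ 0.246 -0.969 -0.002]
 [ 0.055  0.016 -0.998]] [ 0.30881625 -0.0154288   0.33127101] [-0.18963732 -0.31097981 -0.30462912]
```

View pics/side1.png

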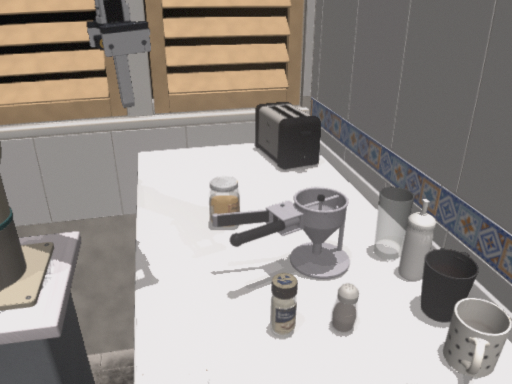

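The gripper, at about (122,60), is still high and short of the lever. Something in the joints is limiting the motion, so I'll check them.

```bash
python3 -c "
from cell import r
s=r.read_state();print(s['q'].round(3) if hasattr(s['q'],'round') else s['q'],s['dq'])"
python3 -m creep '[0,0,0,30,8,0,1, 0,0,0,60,16,0,1, 0,0,0,90,24,0,1, 0,0,0,120,32,0,1, 0,0,0,120,32,0,1, 0,0,0,120,32,0,1]'
python3 -c "
from cell import r
s=r.read_state();print(s['q'],s['dq'])"
```

```text
[ 1.686 -0.374 -1.246  2.145 -0.424  1.103 -0.68 ] [-0.00092565  0.00137766  0.00105224  0.00123614 -0.00167722 -0.00240093
 -0.00067925]
time: 5.35
tcp_pos: [0.3468, -0.0138, 0.3769]
tool_rot: [3.099, 0.387, 0.144]
contact_force: [-0.5, -0.3, 0.0]
gripper_width: 0.006
grip_force: 0.0
[ 1.69831666 -0.37391685 -1.24615189  2.01085539 -0.4220613   1.19589713
 -0.71830168] [ 0.00969707  0.00042815  0.0012299  -0.05469066  0.00774479  0.06216615
 -0.01942295]
```

The arm folded onto the q2 and q3 limits because the mistaken path came too near the base. I'll swing back outward to the right to unfold it, then sweep back at a healthy radius.

```bash
python3 -m creep '[0,0,0,14,40,8,1, 0,-1,0,28,75,16,1, 0,-2,0,42,110,24,1, 0,-3,0,56,150,34,1, 0,-4,0,70,190,44,1, 0,-5,0,80,230,54,1, 0,-5,0,86,266,61,1, 0,-5,0,50,300,64,1, 0,-5,0,10,335,67,1, 0,-5,0,-30,375,70,1, 0,-5,0,-70,415,74,1, 0,-5,0,-109,453,78,1]'
python3 -c "
from cell import r
s=r.read_state();print(s['q'].round(3),s['dq'].round(3))"
```

```text
time: 6.35
tcp_pos: [0.2664, -0.2155, 0.4008]
tool_rot: [3.07, 0.383, 0.041]
contact_force: [0.3, -0.4, -0.3]
gripper_width: 0.005
grip_force: 0.0
[ 2.34  -0.374 -1.247  1.938 -0.378  1.291 -0.118] [ 0.842  0.001  0.005  0.029 -0.024 -0.024  0.847]
```

```bash
cat > kin.py <<'E'
import numpy as np, itertools
from scipy.spatial.transform import Rotation as R
from scipy.optimize import least_squares
Z=lambda a:R.from_euler('z',a).as_matrix()
Y=lambda a:R.from_euler('y',a).as_matrix()
def fk(q,p,s,tw=0):
    # p: h,a,e,b,w,d  offsets along x at elbow (e,e2) & wrist
    h,a,e,e2,b,w,d=p; q=np.array(q)*s
    M=Z(q[0]+s[7]*0); x=np.array([0,0,h]); M=M@Y(q[1]); x=x+M@[0,0,a]
    M=M@Z(q[2]); x=x+M@[e,0,0]; M=M@Y(q[3]); x=x+M@[e2,0,b]
    M=M@Z(q[4]); M=M@Y(q[5]); x=x+M@[w,0,d]; M=M@Z(q[6])
    return x,M
E
sed -i 's/\[0\]+s\[7\]\*0/[0]/' kin.py
python3 - <<'E'
from kin import *
from cell import r
s=r.read_state();print(s['time'],s['dq'].round(2))
D=[([1.273,.628,.038,1.517,-.027,.996,-.02],[.1492,-.632,.2046],[-3.1187,-.3631,.0004]),
([1.686,-.374,-1.246,2.145,-.424,1.103,-.68],[.3088,-.0154,.3313],[3.107,.388,.088]),
([1.6983,-.3739,-1.2462,2.0109,-.4221,1.1959,-.7183],[.3468,-.0138,.3769],[3.099,.387,.144]),
(s['q'],s['tcp_pos'],s['tool_rot'])]
out=[]
for sg in itertools.product([1,-1],repeat=4):
  for m in itertools.product([1,-1],repeat=3):
    S=np.array([sg[0],m[0],sg[1],m[1],sg[2],m[2],sg[3]])
    Ms=[fk(q,np.zeros(7),S)[1].T@R.from_rotvec(t).as_matrix() for q,_,t in D]
    sp=sum(np.abs(Ms[0]-M).sum() for M in Ms); out.append((sp,tuple(S),Ms[0]))
out.sort(key=lambda o:o[0])
for o in out[:4]:
    S=np.array(o[1])
    f=least_squares(lambda p:np.concatenate([fk(q,p,S)[0]-x for q,x,_ in D]),[.3,.3,0,0,.3,0,.2])
    print(round(o[0],3),S,f.x.round(4),abs(f.fun).max().round(4),o[2].round(2).tolist())
E
```

```text
6.35 [ 0.84  0.    0.    0.03 -0.02 -0.02  0.85]
0.023 [-1  1 -1  1 -1  1 -1] [ 0.1887  0.5724  0.0081  0.0537  0.3828 -0.0124  0.1889] 0.026 [[-0.0, -1.0, 0.0], [1.0, -0.0, -0.0], [0.0, 0.0, 1.0]]
0.521 [1 1 1 1 1 1 1] [ 1.7397 -1.2147  0.3897 -1.4257  0.0057  0.9496  1.4952] 0.2853 [[-0.45, 0.89, -0.0], [-0.89, -0.45, 0.0], [0.0, 0.0, 1.0]]
1.107 [-1 -1 -1 -1 -1 -1 -1] [-0.6574 -0.5035 -0.2607 -0.0166  0.3776 -0.8762 -1.6502] 0.0285 [[-0.0, -1.0, 0.0], [1.0, -0.0, 0.0], [-0.0, 0.0, 1.0]]
1.174 [ 1 -1  1 -1  1 -1  1] [-2.2084  1.2836  0.1209 -1.496   0.7547  0.0857 -2.9564] 0.2828 [[-0.45, 0.89, -0.0], [-0.89, -0.45, 0.0], [-0.0, 0.0, 1.0]]
```

```bash
cat >> kin.py <<'E'
S=np.array([-1,1,-1,1,-1,1,-1]); T0=np.array([[0,-1,0],[1,0,0],[0,0,1.]])
LO=np.array([-3.06,-.37,-1.25,.18,-1.1,.23,-2.94]);HI=np.array([3.06,2.12,1.32,2.47,4.24,1.98,2.94])
D=[([1.273,.628,.038,1.517,-.027,.996,-.02],[.1492,-.632,.2046]),
([1.686,-.374,-1.246,2.145,-.424,1.103,-.68],[.3088,-.0154,.3313]),
([1.6983,-.3739,-1.2462,2.0109,-.4221,1.1959,-.7183],[.3468,-.0138,.3769]),
([2.34,-.374,-1.247,1.938,-.378,1.291,-.118],[.2664,-.2155,.4008])]
def FK(q,p):
    q=np.asarray(q)*S; h,a,b,d,y1,y2,bx,e,ez=p
    M=Z(q[0]);x=np.array([bx,0,h]); M=M@Y(q[1]);x=x+M@[0,y1,a]; M=M@Z(q[2])@Y(q[3]);x=x+M@[e,y2,b]
    M=M@Z(q[4])@Y(q[5]);x=x+M@[ez,0,d]; return x,M@Z(q[6])@T0
pr=np.array([.2848,.4208,.3143,.33,0,0,0,0,0])
fit=least_squares(lambda p:np.concatenate([np.concatenate([FK(q,p)[0]-x for q,x in D])*1e3,(p-pr)*20]),pr)
P=fit.x
def jac(q):
    x,M=FK(q,P);J=np.zeros((6,7))
    for i in range(7):
        k=np.array(q,float);k[i]+=1e-5;x2,M2=FK(k,P)
        J[:3,i]=(x2-x)/1e-5;J[3:,i]=R.from_matrix(M2@M.T).as_rotvec()/1e-5
    return J
def step(q,x,M,lam=.02,n=15,dmax=.12):
    q0=np.array(q,float);q=q0.copy()
    lo=np.maximum(LO,q0-dmax);hi=np.minimum(HI,q0+dmax)
    for _ in range(n):
        xc,Mc=FK(q,P);e=np.r_[x-xc,R.from_matrix(M@Mc.T).as_rotvec()]
        J=jac(q);q=np.clip(q+J.T@np.linalg.solve(J@J.T+lam**2*np.eye(6),e),lo,hi)
    return q
E
python3 - <<'E'
from kin import *
print(P.round(4),abs(fit.fun[:12]).max().round(2),'mm')
# replay calls 1,2 from start to test the solver guess
q=np.array(D[0][0])
for tx,ty,tz,rz in [(8,-28,0,0),(7.4,-28,0,-1.92)]:
    x0,M0=FK(q,P)
    for k in range(1,13):
        q=step(q,x0+M0@np.array([tx,ty,tz])*k/1e3,M0@Z(np.radians(rz*k)))
    print(q.round(3),FK(q,P)[0].round(3))
# from now, FK targets along joint line to start config
qn=np.array([2.34,-.37,-1.247,1.938,-.378,1.291,-.118]);q=qn.copy();qs=np.array(D[0][0])
for N in (24,):
    for k in range(1,N+1):
        x,M=FK(qn+(qs-qn)*k/N,P);q=step(q,x,M)
        if k%6==0:print(k,q.round(2),FK(q,P)[0].round(3),x.round(3))
E
```

```text
[ 0.3232  0.5591  0.3834  0.3664 -0.0092 -0.0186 -0.0006 -0.0039  0.0039] 0.49 mm
[ 0.955  0.172 -0.     2.321  0.     0.648 -0.383] [ 0.166 -0.283  0.204]
[ 0.449 -0.088 -0.845  2.47  -0.11   0.631 -1.24 ] [0.235 0.091 0.234]
6 [ 2.33 -0.17 -1.1   1.83 -0.36  1.24  0.  ] [ 0.238 -0.319  0.456] [ 0.238 -0.319  0.456]
12 [ 2.24  0.22 -1.18  1.72 -0.03  1.13 -0.25] [ 0.203 -0.44   0.431] [ 0.203 -0.44   0.431]
18 [ 1.96  0.51 -0.98  1.61  0.26  1.11 -0.4 ] [ 0.176 -0.55   0.332] [ 0.176 -0.55   0.332]
24 [ 1.72  0.73 -0.77  1.51  0.54  1.13 -0.5 ] [ 0.149 -0.632  0.205] [ 0.149 -0.632  0.205]
```

```bash
cat > plan.py <<'E'
from kin import *
import sys
def Md(yaw): # tool down, tool x at yaw
    c,s=np.cos(yaw),np.sin(yaw);return np.array([[c,s,0],[s,-c,0],[0,0,-1.]])
def run(q,wps,pr=True):
    for xyz,yaw,n in wps:
        x0,M0=FK(q,P);xt,Mt=np.array(xyz),Md(np.radians(yaw))
        w=R.from_matrix(M0.T@Mt).as_rotvec()
        for k in range(1,n+1):
            q=step(q,x0+(xt-x0)*k/n,M0@R.from_rotvec(w*k/n).as_matrix())
        xe,Me=FK(q,P)
        if pr:print(n,'turn',np.degrees(w).round(1),'shift',(1e3*M0.T@(xt-x0)).round(0),'q',q.round(2),'err',(1e3*(xe-xt)).round(0))
    return q
E
python3 - <<'E'
from plan import *
q0=np.array([2.34,-.37,-1.247,1.938,-.378,1.291,-.118])
for name,w in {
'full':[((.24,-.32,.45),13,6),((.2,-.44,.43),13,6),((.16,-.62,.25),13,12),((.40,-.50,.25),13,12),((.56,-.30,.25),13,12),((.60,-.1,.25),13,12),((.49,-.02,.2),13,8),((.484,-.03,.11),13,6)],
'short':[((.24,-.32,.45),13,6),((.25,-.45,.43),13,6),((.35,-.55,.30),13,8),((.55,-.35,.25),13,12),((.60,-.1,.25),13,12),((.49,-.02,.2),13,8),((.484,-.03,.11),13,6)],
'direct':[((.33,-.36,.45),13,6),((.50,-.36,.35),13,8),((.58,-.15,.28),13,12),((.49,-.02,.2),13,8),((.484,-.03,.11),13,6)]}.items():
    print(name);run(q0,w)
E
```

```text
full
6 turn [ 2.7 -1.4  1.2] shift [-50.  97. -45.] q [ 2.92 -0.37 -1.25  1.71 -0.45  1.51  0.18] err [-76. -21.  32.]
6 turn [ 3.9 -4.8 -9.9] shift [25. 97. 61.] q [ 3.06 -0.19 -1.25  1.69 -0.21  1.33  0.01] err [-215.   24.   69.]
12 turn [ 11.2   0.7 -27.1] shift [211. 105. 281.] q [ 1.86  0.81 -1.16  1.47  0.74  1.35 -0.69] err [-0.  0.  0.]
12 turn [ 0. -0. -0.] shift [261. -63.   0.] q [ 1.42  0.79 -1.12  1.47  0.72  1.33 -1.09] err [ 0. -0.  0.]
12 turn [0. 0. 0.] shift [ 201. -159.    0.] q [ 1.01  0.77 -1.08  1.49  0.69  1.3  -1.48] err [ 0.  0. -0.]
12 turn [-0.  0.  0.] shift [  84. -186.   -0.] q [ 0.71  0.72 -1.07  1.57  0.66  1.25 -1.81] err [-0. -0.  0.]
8 turn [ 0.  0. -0.] shift [ -89. -103.   50.] q [ 0.69  0.61 -1.1   1.94  0.65  1.   -2.06] err [0. 0. 0.]
6 turn [-0. -0.  0.] shift [-8.  8. 90.] q [ 0.62  0.72 -0.97  2.05  0.83  0.83 -2.19] err [-0.  0. -0.]
short
6 turn [ 2.7 -1.4  1.2] shift [-50.  97. -45.] q [ 2.92 -0.37 -1.25  1.71 -0.45  1.51  0.18] err [-76. -21.  32.]
6 turn [ 3.9 -4.8 -9.9] shift [ 75. 110.  66.] q [ 3.06 -0.37 -1.25  1.57 -0.42  1.45  0.
[... 516 characters left out ...]
.] shift [-8.  8. 90.] q [ 0.7   0.79 -1.12  2.05  0.93  0.93 -2.29] err [-0.  0.  0.]
direct
6 turn [ 2.7 -1.4  1.2] shift [ 28. 158. -41.] q [ 3.06 -0.37 -1.25  1.61 -0.56  1.55  0.13] err [-168.  -29.   76.]
8 turn [  8.7  -9.6 -18.4] shift [296. -86. 227.] q [ 2.95 -0.37 -1.25  1.76 -0.62  1.32 -0.09] err [-303.  -46.  132.]
12 turn [ 12.8 -13.9 -30.4] shift [ 225. -392.  220.] q [ 2.5  -0.37 -1.25  2.   -0.6   1.14 -0.41] err [-283. -124.  110.]
8 turn [  5.8 -14.2 -30.1] shift [  57. -306.  202.] q [ 2.2  -0.37 -1.25  2.3  -0.6   0.84 -0.57] err [-209. -164.   91.]
6 turn [  6.1 -11.2 -31.4] shift [ 102. -219.  197.] q [ 2.5  -0.37 -1.25  2.4  -0.84  0.48 -0.63] err [-272. -311.  186.]
```

Run:
```python
from plan import *
from cell import r
s=r.read_state();qn=np.array(s['q']);print(qn.round(3),(1e3*(FK(qn,P)[0]-s['tcp_pos'])).round(1))
qn=np.clip(qn,LO,HI)
q=qn.copy();qs=np.array(D[0][0])
for call in range(2):
    x0,M0=FK(q,P)
    for k in range(12*call+1,12*call+13):
        x,M=FK(qn+(qs-qn)*k/24,P)
        print(np.r_[np.degrees(R.from_matrix(M0.T@M).as_rotvec()).round(0),(1e3*M0.T@(x-x0)).round(0)].astype(int).tolist())
        q=step(q,x,M)
    print(q.round(2))
run(q,[((.40,-.50,.25),13,12),((.56,-.30,.25),13,10),((.60,-.1,.25),13,8),((.49,-.02,.2),13,8),((.484,-.03,.11),13,6)])
```

```text
[ 2.34  -0.374 -1.247  1.938 -0.378  1.291 -0.118] [-0.3  0.1  0.2]
[-1, 2, 0, -6, 15, -13]
[-2, 4, -1, -14, 30, -25]
[-3, 6, -1, -22, 46, -35]
[-4, 7, -1, -31, 62, -43]
[-5, 9, 0, -41, 78, -48]
[-5, 10, 0, -51, 96, -52]
[-6, 12, 0, -62, 113, -53]
[-6, 13, 0, -73, 131, -52]
[-6, 13, 1, -83, 149, -48]
[-6, 14, 1, -94, 167, -42]
[-5, 14, 1, -105, 185, -33]
[-5, 14, 2, -115, 203, -23]
[ 2.24  0.22 -1.18  1.72 -0.03  1.13 -0.25]
[0, 0, 0, -13, 17, 11]
[1, 0, 1, -25, 33, 25]
[1, -1, 1, -38, 48, 40]
[2, -2, 1, -52, 63, 56]
[3, -3, 2, -65, 76, 74]
[3, -4, 2, -78, 89, 93]
[4, -6, 2, -91, 101, 113]
[5, -7, 1, -104, 111, 133]
[6, -9, 1, -117, 121, 153]
[6, -11, 1, -131, 130, 173]
[7, -13, 0, -143, 139, 193]
[8, -16, -1, -156, 147, 212]
[ 1.72  0.73 -0.77  1.51  0.54  1.13 -0.5 ]
12 turn [ 0.1 -0.   0.3] shift [274. -71. -45.] q [ 1.28  0.67 -0.78  1.47  0.49  1.2  -0.91] err [ 0. -0.  0.]
10 turn [ 0. -0. -0.] shift [ 201. -159.    0.] q [ 0.88  0.66 -0.77  1.49  0.48  1.19 -1.31] err [ 0. -0. -0.]
8 turn [0. 0. 0.] shift [  84. -186.   -0.] q [ 0.57  0.62 -0.77  1.57  0.46  1.15 -1.64] err [0. 0. 0.]
8 turn [ 0.  0. -0.] shift [ -89. -103.   50.] q [ 0.52  0.5  -0.79  1.94  0.46  0.88 -1.84] err [-0.  0.  0.]
6 turn [-0. -0.  0.] shift [-8.  8. 90.] q [ 0.45  0.62 -0.67  2.05  0.61  0.68 -1.96] err [ 0. -0.  0.]
```

```bash
python3 -m creep '[-1,2,0,-6,15,-13,1, -2,4,-1,-14,30,-25,1, -3,6,-1,-22,46,-35,1, -4,7,-1,-31,62,-43,1, -5,9,0,-41,78,-48,1, -5,10,0,-51,96,-52,1, -6,12,0,-62,113,-53,1, -6,13,0,-73,131,-52,1, -6,13,1,-83,149,-48,1, -6,14,1,-94,167,-42,1, -5,14,1,-105,185,-33,1, -5,14,2,-115,203,-23,1]'
python3 - <<'E'
from plan import *
from cell import r
s=r.read_state();qn=np.clip(s['q'],LO,HI);print(qn.round(3),s['dq'].round(2))
q=qn
qs=np.array([1.72,.73,-.77,1.51,.54,1.13,-.5]);x0,M0=FK(q,P)
for k in range(1,13):
    x,M=FK(qn+(qs-qn)*k/12,P)
    print(np.r_[np.degrees(R.from_matrix(M0.T@M).as_rotvec()).round(0),(1e3*M0.T@(x-x0)).round(0)].astype(int).tolist())
    q=step(q,x,M)
print(q.round(2))
E
```

```text
time: 7.35
tcp_pos: [0.2031, -0.4408, 0.4308]
tool_rot: [2.993, 0.323, 0.427]
contact_force: [-0.8, 0.9, 0.1]
gripper_width: 0.002
grip_force: 0.0
[ 2.219  0.215 -1.148  1.723 -0.033  1.132 -0.246] [-0.53  0.61  0.28 -0.16  0.62 -0.22 -0.54]
[0, -1, 0, -14, 14, 8]
[1, -1, 0, -29, 28, 18]
[1, -2, 0, -43, 41, 31]
[2, -3, 1, -57, 55, 45]
[3, -4, 1, -70, 68, 61]
[3, -5, 1, -83, 81, 79]
[4, -7, 1, -95, 93, 99]
[5, -8, 1, -108, 105, 120]
[6, -10, 0, -119, 116, 142]
[6, -12, 0, -130, 126, 166]
[7, -13, 0, -141, 135, 190]
[8, -16, -1, -151, 144, 215]
[ 1.72  0.73 -0.77  1.51  0.54  1.13 -0.5 ]
```

Run:
```python
from plan import *
q=np.array([2.219,.215,-1.148,1.723,-.033,1.132,-.246])
for w in [[((.2,-.6,.28),13,12),((.40,-.50,.25),13,12)],[((.30,-.57,.28),13,12)],[((.40,-.50,.28),13,12)]]:
    print();run(q,w+[((.56,-.30,.25),13,12),((.60,-.1,.25),13,8),((.49,-.02,.2),13,8),((.484,-.03,.11),13,6)])
```

```text
12 turn [  7.6 -15.4  -0.7] shift [-73. 136. 153.] q [ 1.67  0.65 -0.84  1.45  0.49  1.26 -0.56] err [0. 0. 0.]
12 turn [ 0. -0.  0.] shift [217. -52.  30.] q [ 1.3   0.68 -0.81  1.47  0.51  1.21 -0.93] err [-0. -0.  0.]
12 turn [ 0. -0. -0.] shift [ 201. -159.    0.] q [ 0.89  0.67 -0.8   1.49  0.5   1.19 -1.32] err [0. 0. 0.]
8 turn [ 0. -0.  0.] shift [  84. -186.   -0.] q [ 0.59  0.62 -0.8   1.57  0.48  1.15 -1.66] err [0. 0. 0.]
8 turn [-0. -0.  0.] shift [ -89. -103.   50.] q [ 0.54  0.51 -0.82  1.94  0.47  0.89 -1.86] err [ 0.  0. -0.]
6 turn [ 0. -0.  0.] shift [-8.  8. 90.] q [ 0.47  0.62 -0.7   2.05  0.63  0.69 -1.98] err [ 0.  0. -0.]

12 turn [  7.6 -15.4  -0.7] shift [ 27. 126. 180.] q [ 1.49  0.66 -0.83  1.42  0.5   1.27 -0.72] err [ 0. -0. -0.]
12 turn [ 0. -0. -0.] shift [ 314. -205.   30.] q [ 0.89  0.67 -0.8   1.49  0.5   1.2  -1.33] err [0. 0. 0.]
8 turn [0. 0. 0.] shift [  84. -186.    0.] q [ 0.59  0.63 -0.8   1.57  0.48  1.15 -1.66] err [-0.  0.  0.]
8 turn [-0. -0.  0.] shift [ -89. -103.   50.] q [ 0.55  0.51 -0.82  1.94  0.48  0.89 -1.87] err [-0. -0.  0.]
6 turn [-0.  0. -0.] shift [-8.  8. 90.] q [ 0.47  0.62 -0.7   2.05  0.64  0.69 -1.99] err [0. 0. 0.]

12 turn [  7.6 -15.4  -0.7] shift [137.  77. 204.] q [ 1.31  0.66 -0.83  1.43  0.49  1.27 -0.91] err [-0.  0. -0.]
12 turn [-0.  0.  0.] shift [ 201. -159.   30.] q [ 0.9   0.67 -0.81  1.49  0.51  1.2  -1.33] err [ 0. -0.  0.]
8 turn [ 0. -0. -0.] shift [  84. -186.   -0.] q [ 0.59  0.63 -0.81  1.57  0.48  1.16 -1.66] err [-0.  0.  0.]
8 turn [0. 0. 0.] shift [ -89. -103.   50.] q [ 0.55  0.51 -0.83  1.94  0.48  0.89 -1.87] err [0. 0. 0.]
6 turn [-0. -0.  0.] shift [-8.  8. 90.] q [ 0.48  0.63 -0.71  2.05  0.64  0.69 -1.99] err [ 0.  0. -0.]
```

```bash
python3 -m creep '[1,-1,0,2,10,15,1, 1,-3,0,4,21,30,1, 2,-4,0,7,31,45,1, 3,-5,0,9,42,60,1, 3,-6,0,11,52,75,1, 4,-8,0,13,63,90,1, 4,-9,0,16,73,105,1, 5,-10,0,18,84,120,1, 6,-12,0,20,94,135,1, 6,-13,0,22,105,150,1, 7,-14,0,25,115,165,1, 8,-15,-1,27,126,180,1]'
python3 -m creep '[0,0,0,26,-17,2,1, 0,0,0,52,-34,5,1, 0,0,0,78,-51,7,1, 0,0,0,105,-68,10,1, 0,0,0,131,-85,12,1, 0,0,0,157,-102,15,1, 0,0,0,183,-120,17,1, 0,0,0,209,-137,20,1, 0,0,0,235,-154,22,1, 0,0,0,262,-171,25,1, 0,0,0,288,-188,27,1, 0,0,0,314,-205,30,1]'
python3 -c "
from plan import *
from cell import r
s=r.read_state();q=s['q'];print(q.round(2),FK(q,P)[1].round(3).tolist())
run(np.array(q),[((.60,-.1,.25),13,12),((.49,-.02,.2),13,12),((.484,-.03,.11),13,6)])"
```

```text
time: 8.35
tcp_pos: [0.3062, -0.568, 0.2822]
tool_rot: [-3.113, -0.37, -0.004]
contact_force: [-0.7, 0.8, 0.6]
gripper_width: 0.001
grip_force: 0.0
time: 9.35
tcp_pos: [0.5639, -0.2942, 0.2552]
tool_rot: [-3.115, -0.369, -0.005]
contact_force: [0.5, -0.9, 0.9]
gripper_width: 0.004
grip_force: 0.0
[ 0.89  0.67 -0.81  1.48  0.5   1.2  -1.32] [[0.972, 0.234, 0.003], [0.234, -0.972, 0.005], [0.004, -0.004, -1.0]]
12 turn [-0.3 -0.2  0.5] shift [  82. -182.    4.] q [ 0.59  0.63 -0.8   1.57  0.48  1.15 -1.66] err [0. 0. 0.]
12 turn [-0. -0. -0.] shift [ -89. -103.   50.] q [ 0.54  0.51 -0.82  1.94  0.48  0.89 -1.87] err [ 0. -0. -0.]
6 turn [ 0.  0. -0.] shift [-8.  8. 90.] q [ 0.47  0.62 -0.7   2.05  0.63  0.69 -1.99] err [-0.  0. -0.]
```

```bash
python3 -m creep '[0,0,0,15,-31,0,1, 0,0,0,30,-62,1,1, 0,0,0,45,-92,2,1, 0,0,0,58,-123,3,1, 0,0,0,70,-153,4,1, 0,0,0,78,-182,5,1, 0,0,0,65,-201,12,1, 0,0,0,50,-220,20,1, 0,0,0,35,-238,28,1, 0,0,0,20,-255,37,1, 0,0,0,6,-271,46,1, 0,0,0,-7,-285,54,1]'
python3 -c "
from plan import *
from cell import r
import cv2
s=r.read_state();q=s['q'];print(q.round(2),s['tcp_pos'],FK(q,P)[1].round(3).tolist())
c=r.camera('wrist');cv2.imwrite('pics/w.png',c['image'][:,:,::-1])
c=r.camera('top');cv2.imwrite('pics/t.png',cv2.resize(c['image'][130:280,200:400,::-1],None,fx=3,fy=3))
for n in('lever_blade','grip_bar','dispenser'):print(n,[(d['point'],d['p']) for d in r.place_of(n,c)[:1]])
run(np.array(q),[((.484,-.035,.11),13.5,12)])"
```

```text
time: 10.35
tcp_pos: [0.4884, -0.019, 0.2021]
tool_rot: [-3.115, -0.37, -0.004]
contact_force: [0.1, 0.0, -0.4]
gripper_width: 0.0
grip_force: 0.0
[ 0.55  0.51 -0.83  1.95  0.48  0.89 -1.85] [ 0.48842713 -0.01898986  0.20211121] [[0.972, 0.234, 0.002], [0.234, -0.972, 0.005], [0.003, -0.004, -1.0]]
lever_blade [([0.4865, -0.0733, 0.1194], 0.49)]
grip_bar [([0.4872, 0.116, 0.0033], 0.18)]
dispenser []
12 turn [-0.2 -0.2  0. ] shift [-9. 13. 89.] q [ 0.49  0.63 -0.71  2.05  0.64  0.69 -1.97] err [ 0.  0. -0.]
```

View pics/t.png

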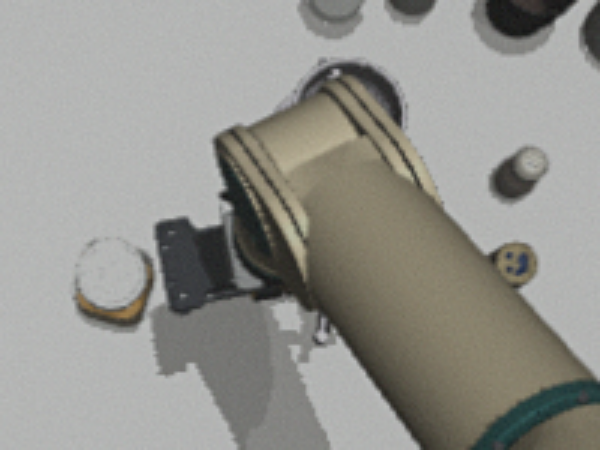

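View pics/w.png

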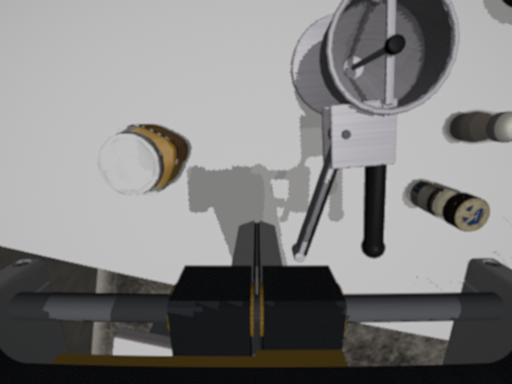

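The wrist view shows the shut fingers (tips at about 257,225) beside the outer face of the lever (free end at 300,255), with the bar beyond it and the honey jar well clear at (145,160). I'll go down and then push in small steps.

```bash
python3 -m creep '[0,0,0,-1,2,12,1, 0,0,0,-3,4,25,1, 0,0,0,-5,7,40,1, 0,0,0,-6,9,55,1, 0,0,0,-8,11,70,1, 0,0,0,-9,12,82,1, 0,0,0,-9,13,89,1, 0,0,0,-9,13,89,1]'
python3 -m creep '[0,0,0,0,8,0,1, 0,0,0,0,16,0,1, 0,0,0,0,22,0,1, 0,0,0,-2,28,0,1, 0,0,0,-3,33,0,1, 0,0,0,-5,38,0,1, 0,0,0,-6,42,0,1, 0,0,0,-6,42,0,1]'
```

```text
time: 11.27
tcp_pos: [0.4851, -0.0347, 0.1129]
tool_rot: [-3.115, -0.367, -0.005]
contact_force: [-0.2, -0.7, 0.2]
gripper_width: 0.008
grip_force: 0.0
time: 11.93
tcp_pos: [0.4895, -0.0763, 0.1141]
tool_rot: [-3.115, -0.368, -0.009]
contact_force: [1.7, 3.5, 1.2]
gripper_width: 0.005
grip_force: 1.5
```

```bash
python3 -m creep '[0,0,0,-1,4,0,1, 0,0,0,-2,8,0,1, 0,0,0,-3,12,0,1, 0,0,0,-3,12,0,1]'
python3 -m creep '[0,0,0,-1,2,0,1, 0,0,0,-1,4,0,1, 0,0,0,-1,4,0,1]'
```

```text
time: 12.27
tcp_pos: [0.4897, -0.0876, 0.114]
tool_rot: [-3.114, -0.37, -0.01]
contact_force: [1.5, 6.0, 2.2]
gripper_width: 0.007
grip_force: 2.6
time: 12.52
tcp_pos: [0.4896, -0.09, 0.114]
tool_rot: [-3.112, -0.372, -0.011]
contact_force: [2.0, 8.0, 1.2]
gripper_width: 0.006
grip_force: 3.3
```

```bash
python3 -m creep '[0,0,0,0,1,0,1, 0,0,0,0,2,0,1, 0,0,0,0,2,0,1]'
python3 -m creep '[0,0,0,0,1,0,1, 0,0,0,0,2,0,1, 0,0,0,0,2,0,1]'
```

```text
time: 12.77
tcp_pos: [0.4897, -0.0903, 0.114]
tool_rot: [-3.11, -0.374, -0.01]
contact_force: [0.9, 11.4, 2.0]
gripper_width: 0.005
grip_force: 5.1
time: 13.02
tcp_pos: [0.4897, -0.0905, 0.114]
tool_rot: [-3.107, -0.375, -0.01]
contact_force: [-1.4, 14.9, 2.5]
gripper_width: 0.003
grip_force: 6.9
```

```bash
python3 -m creep '[0,0,0,0,0,0,1, 0,0,0,0,0,0,1, 0,0,0,0,0,0,1]'
python3 -c "
from cell import r
import cv2
c=r.camera('wrist');cv2.imwrite('pics/w2.png',c['image'][:,:,::-1])"
```

```text
time: 13.27
tcp_pos: [0.4898, -0.0905, 0.114]
tool_rot: [-3.107, -0.376, -0.01]
contact_force: [0.7, 14.0, 2.9]
gripper_width: 0.005
grip_force: 6.9
```

View pics/w2.png

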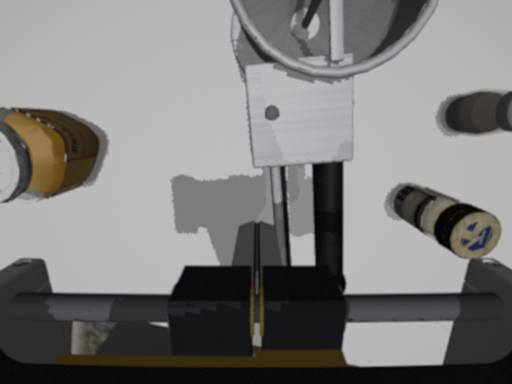

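The lever looks nearly parallel to the bar and the force rises steeply without motion. I'll measure the angle between them from the depth image to be sure.

Run:
```python
from plan import *
from cell import r
import cv2
s=r.read_state();c=r.camera('wrist')
T=np.eye(4);T[:3,:3]=R.from_rotvec(s['tool_rot']).as_matrix();T[:3,3]=s['tcp_pos']
T=T@c['tool_from_camera'];K=c['K'];z=c['z_map']
v,u=np.mgrid[:384,:512]
d=np.stack([(u-K[0,2])/K[0,0],(v-K[1,2])/K[1,1]],-1);rr=d.copy()
for _ in range(20): rr=d/(1+c['k1']*(rr**2).sum(-1,keepdims=True))
W=(np.concatenate([rr,np.ones((384,512,1))],-1)*z[...,None])@T[:3,:3].T+T[:3,3]
def line(m):
    p=W[m][:,:2];ce=p.mean(0);w=np.linalg.svd(p-ce)[2][0];return ce.round(4),np.degrees(np.arctan(w[1]/w[0])).round(2),len(p)
h=W[...,2]
roi=(v>172)&(v<262)
print('blade',line(roi&(u>262)&(u<300)&(h>.128)&(h<.139)))
print('bar',line(roi&(u>306)&(u<350)&(h>.124)&(h<.138)))
for y in(180,220,255):print(y,[(x,h[y,x].round(3)) for x in range(262,350,4)])
cv2.imwrite('pics/crop.png',cv2.resize(c['image'][150:280,230:370,::-1],None,fx=4,fy=4))
```

```text
blade (array([ 0.5126, -0.1014]), np.float64(18.94), 1292)
bar (array([ 0.5182, -0.1325]), np.float64(18.87), 2567)
180 [(262, np.float64(-0.001)), (266, np.float64(0.001)), (270, np.float64(0.0)), (274, np.float64(0.134)), (278, np.float64(0.134)), (282, np.float64(0.133)), (286, np.float64(-0.001)), (290, np.float64(0.001)), (294, np.float64(-0.0)), (298, np.float64(-0.0)), (302, np.float64(0.0)), (306, np.float64(-0.0)), (310, np.float64(-0.0)), (314, np.float64(0.124)), (318, np.float64(0.129)), (322, np.float64(0.131)), (326, np.float64(0.132)), (330, np.float64(0.132)), (334, np.float64(0.132)), (338, np.float64(0.13)), (342, np.float64(0.129)), (346, np.float64(-0.0))]
220 [(262, np.float64(-0.001)), (266, np.float64(-0.0)), (270, np.float64(0.0)), (274, np.float64(0.132)), (278, np.float64(0.135)), (282, np.float64(0.133)), (286, np.float64(0.135)), (290, np.float64(-0.001)), (294, np.float64(0.001)), (298, np.float64(0.0)), (302, np.float64(-0.001)), (306, np.float64(0.0)), (310, np.float64(0.0)), (314, np.float64(0.123)), (318, np.float64(0.127)), (322, np.float64(0.129)), (326, np.float64(0.132)), (330, np.float64(0.132)), (334, np.float64(0.132)), (338, np.float64(0.131)), (342, np.float64(0.129)), (346, np.float64(0.001))]
255 [(262, np.float64(0.165)), (266, np.float64(0.166)), (270, np.float64(0.165)), (274, np.float64(0.165)), (278, np.float64(0.165)), (282, np.float64(0.135)), (286, np.float64(0.134)), (290, np.float64(0.134)), (294, np.float64(0.0)), (298, np.float64(0.001)), (302, np.float64(0.0)), (306, np.float64(-0.001)), (310, np.float64(0.001)), (314, np.float64(0.0)), (318, np.float64(0.127)), (322, np.float64(0.128)), (326, np.float64(0.131)), (330, np.float64(0.131)), (334, np.float64(0.131)), (338, np.float64(0.131)), (342, np.float64(0.129)), (346, np.float64(-0.0))]
```

View pics/crop.png

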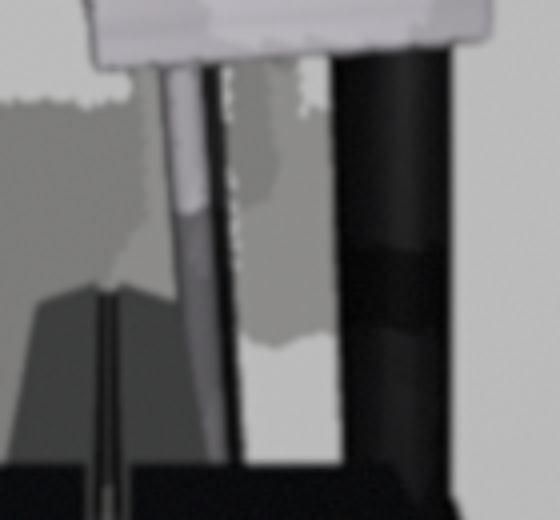

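The crop shows the blade with its lining parallel to the bar, with a clear gap between. The measured angles are 18.94° and 18.87°, so the lever is at its stop at about 14 N. I'll release it now.

```bash
python3 -m creep '[0,0,0,1,-6,0,1, 0,0,0,2,-16,0,1, 0,0,0,3,-26,0,1, 0,0,0,5,-36,0,1, 0,0,0,7,-46,0,1, 0,0,0,9,-56,0,1, 0,0,0,9,-64,0,1, 0,0,0,9,-64,0,1, 0,0,0,9,-64,0,1, 0,0,0,9,-64,0,1, 0,0,0,9,-64,0,1, 0,0,0,9,-64,0,1]'
python3 -c "
from cell import r
import cv2
c=r.camera('wrist');cv2.imwrite('pics/w3.png',c['image'][:,:,::-1])"
```

```text
time: 14.37
tcp_pos: [0.4835, -0.0328, 0.114]
tool_rot: [-3.116, -0.368, -0.007]
contact_force: [0.1, 0.1, 0.2]
gripper_width: 0.004
grip_force: 0.0
```

View pics/w3.png

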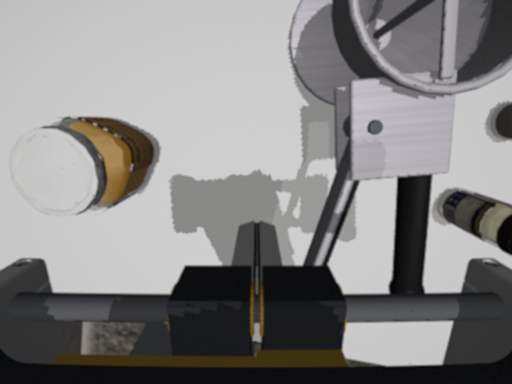

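The lever is splayed fully out again (about 350,160 to 315,265) and clear of the fingers at (257,225), with no force on the tool. Now the second push, slower at the end.

```bash
python3 -m creep '[0,0,0,0,8,0,1, 0,0,0,0,16,0,1, 0,0,0,-1,23,0,1, 0,0,0,-2,30,0,1, 0,0,0,-3,36,0,1, 0,0,0,-5,42,0,1, 0,0,0,-6,48,0,1, 0,0,0,-7,53,0,1, 0,0,0,-8,57,0,1, 0,0,0,-9,60,0,1, 0,0,0,-9,62,0,1, 0,0,0,-9,63,0,1]'
python3 -m creep '[0,0,0,0,0,0,1, 0,0,0,0,0,0,1, 0,0,0,0,0,0,1, 0,0,0,0,0,0,1, 0,0,0,0,0,0,1]'
```

```text
time: 15.42
tcp_pos: [0.4909, -0.09, 0.1141]
tool_rot: [-3.107, -0.374, -0.014]
contact_force: [0.6, 14.8, -1.0]
gripper_width: 0.006
grip_force: 6.8
time: 15.83
tcp_pos: [0.4909, -0.09, 0.1141]
tool_rot: [-3.108, -0.375, -0.014]
contact_force: [0.2, 12.6, -0.3]
gripper_width: 0.002
grip_force: 6.0
```

The lever is back at the stop, held steadily at 13–15 N.

```bash
python3 -c "
from cell import r
print(r.close_job())"
```

```text
the job is handed in; nothing more can be done
None
```

The lever was pushed to its stop, sprang fully back out untouched, and was pushed in again; I handed the job in with it held there at about 13 N. The verdict was not shown. After an early yaw error folded the arm back, I had to re-route it, but nothing was touched.

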